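Vent the slide-drying cabinet: shut the sash, hold the flap at the mark

ROBOT

A 7-joint arm with a two-finger parallel gripper is mounted at the origin on the work surface. World frame = base frame: x ahead of the robot, y to its left, z up, the work surface at z = 0. Lengths are in m, angles in rad, forces in N, time in s.
With the tool pointing down it reaches from about 0.425 to 0.925 m from the base axis. Payload 6.8 kg.
Tool frame: the origin (TCP) lies on the mounting face of the last link; the fingertips stand 173 mm ahead of it and the grasp point (between the pads) lies 155 mm ahead of it (grip_point_offset is the distance from the TCP to the grasp point, in m); x points along the fingers, z is the direction in which the jaws open and shut, and the axes are right-handed (so a half turn about x gives the same grasp; the last joint's range is limited). The gripper opens to 85 mm and grips with 20 to 120 N. Pads are 22 mm wide; open, the fingers measure 114 mm over their backs; the gripper's body (76 mm by 85 mm) begins 54 mm behind the grasp point. The pads swing forward as they close: fully open they stand 13 mm farther back than shut.
Start: joints at [-1.439, 0.477, 0.022, 1.555, -0.011, 1.109, -0.083], TCP at [0.16, 0.656, 0.405] pointing down, gripper open.
Joint ranges: [-2.96, 2.96], [-0.34, 2.1], [-1.41, 1.46], [0.24, 2.44], [-1.37, 4.51], [0.17, 1.92], [-2.96, 2.96]. Speed limits (rad/s): [2.39, 2.39, 3.14, 3.14, 3.14, 3.14, 3.14].

INTERFACE

Orientations are given as a rotation vector (axis times angle).
In Python, from bench import * gives the robot as it stands. The module is installed in compiled form; this text tells all that it offers.
- The arm moves only by the tool servo_tool, never from a script. Its argument "motion" is a list of rows, each a list of 5 numbers: the shift along the tool's x, y, z in m, then the turn about the tool's x in degrees, then the gripper command: -1 is fully open, 1 is shut, values between are in proportion. In form: [[dx, dy, dz, turn, fingers], ...]. A call has 1 to 8 rows; each row is the pose to reach, as a shift and turn from the pose measured when the call began, along the tool's axes at that moment; what a row does not reach only later rows make up. A row lasts 1/10 s, in which the tool goes at most 50 mm and 8.59 degrees, less where a joint would pass 70% of its speed; a pose out of reach is approached as far as the arm can. A call with a gripper value outside its range is refused whole. The fingers move at their own pace and stop on an object; "force" is the grip in N (left out, the last holds). Time passes only in rows, so rows that repeat a pose let the fingers close. It gives the time, the measured TCP pose, the force and the opening at its end, in the units of the state.
- get_obs(): the state, without advancing time (a new reading comes with each control period).
- grab_frame(name): name is "side" or "top"; returns the picture (384x512x3 uint8, red, green, blue); there is no depth.
- camera_params(name): a dict with "mtx" (3x3 intrinsics, pixels), "world_to_cam" (4x4, takes a point from world to camera coordinates). Camera axes: x right, y down, z forward; pixel columns grow to the right and rows downward; lengths in m; the calibration is good to about 2 mm. A picture is of the moment at which its call begins. camera_params takes no time and is no camera call.
- hand_in(): hands the job in, once; it reports no verdict.
The state is a dict: "clock": time; "joints": joint angles; "qvel": joint speeds; "tau": joint torques, N m; "tcp_pos": TCP position; "orientation": TCP orientation; "contact_force": force on the tool from outside, world axes, zero at the start; "moment": the same for the moment, N m; "grip_width": finger opening in m.
Only numpy, scipy, OpenCV 4.12 (cv2) and the standard library are available. Lean on these libraries where they do the work, as an engineer would, in place of code of your own. Each camera call takes 0.05 s, during which the arm holds its last target. There are 200 camera calls.

TASK

Air the slide-drying cabinet: lower its clear front sash by the bar on top until it is fully shut, and only then swing the vent flap on its roof up by its handle until the flap is in line with the black pointer arm beside it. The flap drops shut by itself, so finish while still holding it steady at that angle with the gripper. Do not shift the pointer, and leave the bottles, glassware and other things on and around the cabinet where they are.

Things in the scene. Friction and masses are not known exactly. Their poses are not given: they have to be found in the camera images.
- cabinet: white slide-drying cabinet fixed to the table, 280 mm deep (x) x 400 wide (y) x 160 tall; origin: centre of underside; front (sash) faces its -x. Sash guides 200 mm tall at the front corners (x -152, y +-192). On the roof the vent flap, and beside it at y +84 a quadrant of thin steel rod with ticks, radius 182 about the flap's hinge line, rising to 340 mm above the table
- sash (a joint): height of the front sash above fully shut, m: 0 shut, up to 0.115 raised; starts raised. Clear pane in an aluminium frame, 370 mm wide, 12 mm thick, sliding straight up and down in the plane x = -152 mm of the cabinet. It has stiff guides: it stays where it is left, and takes roughly 2 to 5 N to push down
- sash_bar (a point): middle of the sash's grip bar: round steel bar 12 mm in diameter, 140 mm long along the cabinet's y, on two posts above the sash, its axis 42 mm above the sash's upper rail, free on both sides; 207 mm above the table with the sash shut, more by the joint value when raised
- flap: bare aluminium vent flap on the roof, 170 mm long (x), 200 wide (y), 8 thick. Origin on the hinge line, mid far edge (cabinet frame: 110, -40, 165 mm); the plate runs to its own -x. Shut, its axes are parallel to the cabinet's; it opens by turning about +y, near edge rising, so the tilt of its z is the opening (0 to 1.25 rad). Starts shut; about 0.4 kg, hinge nearly free, falls shut when let go
- flap_bar (a point): middle of the flap's handle: a round dark steel bar 10 mm in diameter and 110 mm long along y, on a leg at each end; in the flap's frame at x = -148, z = +48 mm (44 mm above the plate's upper face). Round, so it can turn between the fingers as the flap swings
- pointer: black pointer arm marking the angle: straight bar 205 mm long, 5 x 9 mm, with a round clamp, along the quadrant. Origin on the flap's hinge line, 112 mm to +y of the flap's origin; runs to its own -x, turned about +y like the flap: the flap is at the mark when both are parallel. Stands at 0.45 to 0.85 rad, held by friction, not to be moved
- pointer_tip (a point): free end of the pointer arm, 205 mm from the hinge line
- slide_box: grey plastic slide box, 110 x 65 x 32 mm, lying on the cabinet's roof on its left (+y) side; bystander; origin centre of underside
- stain_jar: small amber jar, 42 mm across, 60 mm tall, on the cabinet's roof near its front left corner; bystander; origin centre of underside
- reagent_bottle: amber bottle, 60 mm across, 140 mm tall, standing on the table to one side of the cabinet; bystander; origin centre of underside
- beaker: clear glass beaker, 70 mm across, 85 mm tall, standing on the table to one side of the cabinet; bystander; origin centre of underside
- rinse_bottle: white plastic bottle, 60 mm across, 120 mm tall, standing on the table to one side of the cabinet; bystander; origin centre of underside
- slide_tray: flat open aluminium slide tray, 90 x 100 x 20 mm, on the table left (+y) of the cabinet; bystander; origin centre of underside

How it is judged:
On the way, in this order (a step that is already met when the one before it is completed fails the run):
1. the sash is fully shut while the flap is still shut (value of joint sash below 0.006 m and angle between flap's own z axis and vertical below 0.05 rad), for 0.2 s.
2. the fingers hold the flap at the pointer's angle (angle between the x axis of flap and the x axis of pointer, either way round below 0.09 rad and contact force between the fingers and flap above 0.5 N and angular speed of flap below 0.1 rad/s), for 0.3 s.
At the end, for the whole second after the job is handed in: the sash is shut to within 6 mm and the flap is within 0.09 rad (5 degrees) of parallel with the pointer, at rest (below 0.1 rad/s) and carried by the fingers (contact force above 0.5 N) (all of step 2 and value of joint sash below 0.006 m); the arm keeps its last pose, push and grip.
It fails at once if the flap was opened (over 0.1 rad) while the sash was still up (over 10 mm) (angle between flap's own z axis and vertical above 0.1 rad and value of joint sash above 0.01 m).
It fails at once if the pointer was shifted (tip over 8 mm) (distance of pointer_tip from where it was at the start of the episode above 0.008 m).
It fails at once if a bystander was displaced by over 30 mm (distance of any of slide_box, stain_jar, reagent_bottle, beaker, rinse_bottle, slide_tray from where it was at the start of the episode above 0.03 m).
It also fails if it takes over 45 s, if anything falls off the work surface, if the arm or the gripper's body presses on something with over 40 N, if the wrist force passes 120 N, or if a joint passes its speed limit or range.

## Working session

There is one attempt and no reset: what is moved stays moved. The work goes in short steps, Python scripts to look and compute and a tool call to move; the robot and the scene stay as the last step left them, time stands still between calls to the robot, and variables do not carry over. Pictures are saved under pics/ and viewed, about 8 in all and at most 12, crops included, and the job is handed in when it is done.

Besides the shell and the picture viewer there is one more tool, called as a command line: name --pt "numbers of a row" for each row, then --argument value for the rest. servo_tool: Moves the arm, as the interface text tells. Its arguments: {"type":"object","properties":{"motion":{"type":"array","items":{"type":"array","items":{"type":"number"}}},"force":{"type":"number"}},"required":["motion"]}

```bash
mkdir -p pics; cat > h.py <<'E'
from bench import *
import numpy as np, cv2
from scipy.spatial.transform import Rotation as R
def snap(n,f):
    im=grab_frame(n); cv2.imwrite(f'pics/{f}.png',cv2.cvtColor(im,cv2.COLOR_RGB2BGR)); return im
def ray(n,u,v):
    c=camera_params(n); K=np.array(c["mtx"]); T=np.array(c["world_to_cam"])
    d=T[:3,:3].T@np.linalg.solve(K,[u,v,1.]); return -T[:3,:3].T@T[:3,3], d/np.linalg.norm(d)
def plane(n,u,v,z):
    o,d=ray(n,u,v); return o+d*(z-o[2])/d[2]
def tri(n1,p1,n2,p2):
    o1,d1=ray(n1,*p1); o2,d2=ray(n2,*p2)
    s=np.linalg.lstsq(np.c_[d1,-d2],o2-o1,rcond=None)[0]; a=o1+s[0]*d1;b=o2+s[1]*d2
    return (a+b)/2,np.linalg.norm(a-b)
def proj(n,p):
    c=camera_params(n); T=np.array(c["world_to_cam"]); q=np.array(c["mtx"])@(T[:3,:3]@np.asarray(p,float)+T[:3,3]); return q[:2]/q[2]
E
python3 - <<'E'
from h import *
for n in("side","top"):
    snap(n,n+"0"); c=camera_params(n); print(n,np.round(ray(n,256,192),3).tolist())
a=cv2.imread("pics/side0.png");b=cv2.imread("pics/top0.png")
for n,i in(("side0x",a),("top0x",b)): cv2.imwrite(f"pics/{n}.png",cv2.resize(i,(800,600),interpolation=cv2.INTER_CUBIC))
o=get_obs(); print(o, R.from_rotvec(o["orientation"]).as_matrix().round(3))
E
```

```text
side [[1.146, 0.355, 1.193], [-0.463, -0.251, -0.85]]
top [[0.423, 0.039, 1.206], [0.145, -0.001, -0.989]]
{'clock': 0.1, 'joints': array([-1.43909276,  0.47775353,  0.02237008,  1.55636091, -0.01148972,
        1.1093051 , -0.08311832]), 'qvel': array([-2.01276050e-05, -4.94502191e-03,  8.99888823e-04, -2.71753946e-03,
       -6.67033868e-04,  1.61680183e-03, -9.80068920e-05]), 'tau': array([ 3.60868893e-03, -5.97762644e+01,  1.61319997e+00, -2.81956565e+01,
        1.28133970e-02,  4.93273212e-03,  7.07604215e-06]), 'tcp_pos': array([0.16026778, 0.65544125, 0.40379551]), 'orientation': array([-1.03189093,  1.31442102,  1.02995394]), 'contact_force': array([ 0.72836568, -0.4310922 ,  0.45444424]), 'moment': array([-0.05561373, -0.0030139 , -0.01468083]), 'grip_width': 0.08580168958524355} [[-0.    -0.971  0.238]
 [-0.002  0.238  0.971]
 [-1.    -0.    -0.002]]
```

View pics/side0x.png

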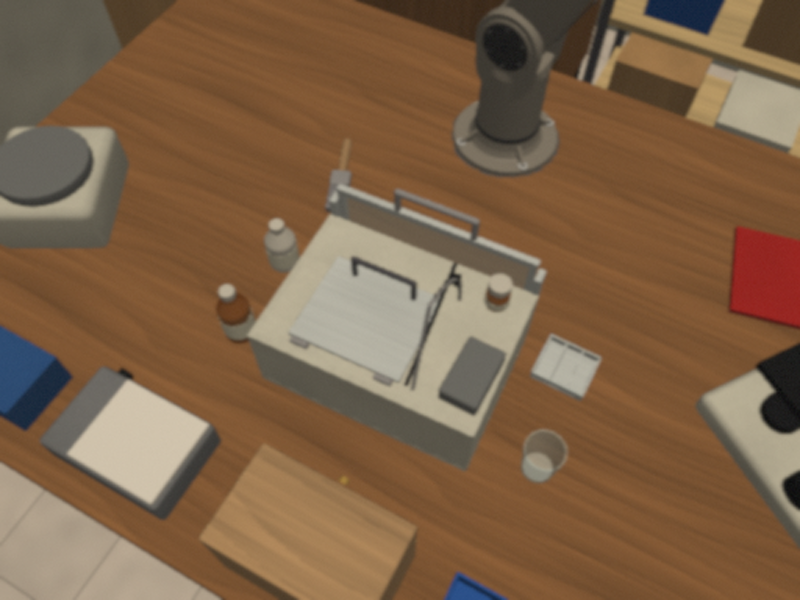

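View pics/top0x.png

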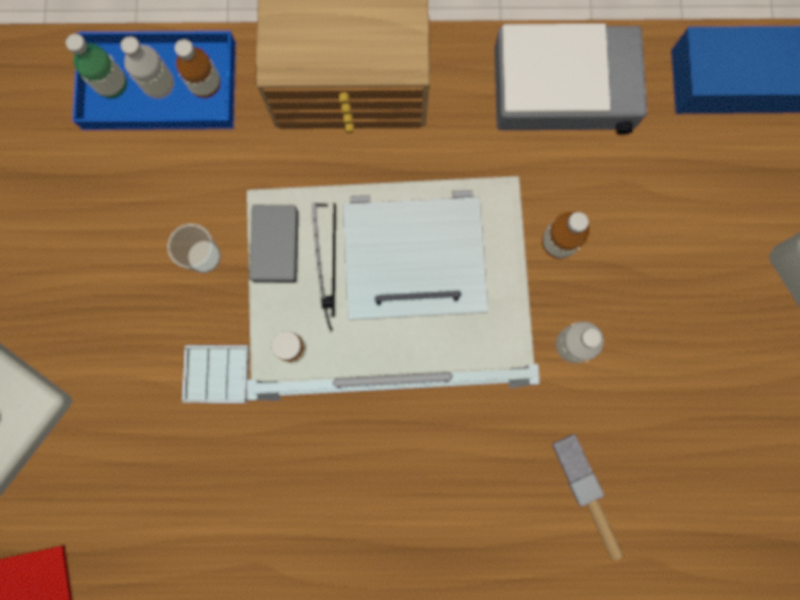

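Side view: the raised sash's bar runs (398,193)-(476,221) and the flap handle (356,262)-(413,284). Top view (both scaled by 1.5625): the sash bar runs (337,382)-(450,377), the handle (378,298)-(458,296), and the pointer (335,205)-(333,315). The cabinet is nearly square to the base. I'll zoom in on the pointer and handles.

```bash
python3 - <<'E'
from h import *
s=lambda *p:[x/1.5625 for x in p]
for n,t in (("sash",((337,382),(398,193))),("sashR",((450,377),(476,221))),):
    print(n,tri("top",s(*t[0]),"side",s(*t[1])))
# note side: left end in side image is right end (-y)
for n,t in (("sashL",((337,382),(476,221))),("sashR",((450,377),(398,193))),("flL",((378,298),(413,284))),("flR",((458,296),(356,262)))):
    p,e=tri("top",s(*t[0]),"side",s(*t[1])); print(n,p.round(4),e.round(4))
for u,v in((248,190),(519,178)): print("roof",plane("top",*s(u,v),.16).round(4))
a=cv2.imread("pics/side0.png");b=cv2.imread("pics/top0.png")
A=cv2.resize(a[155:255,225:325],(400,400),interpolation=cv2.INTER_CUBIC)
B=cv2.resize(b[120:220,180:280],(400,400),interpolation=cv2.INTER_CUBIC)
cv2.imwrite("pics/zoom.png",np.hstack([A,B]))
E
```

```text
sash (array([0.48525816, 0.06093095, 0.34760163]), np.float64(0.1195277617216156))
sashR (array([0.4455341 , 0.04188032, 0.24362094]), np.float64(0.140515422732801))
sashL [0.4559 0.1185 0.2734] 0.0012
sashR [ 0.4602 -0.0231  0.2666] 0.0043
flL [0.5722 0.0678 0.2083] 0.0004
flR [ 0.5744 -0.0408  0.1991] 0.0047
roof [0.742  0.2591 0.16  ]
roof [ 0.7566 -0.1402  0.16  ]
```

View pics/zoom.png

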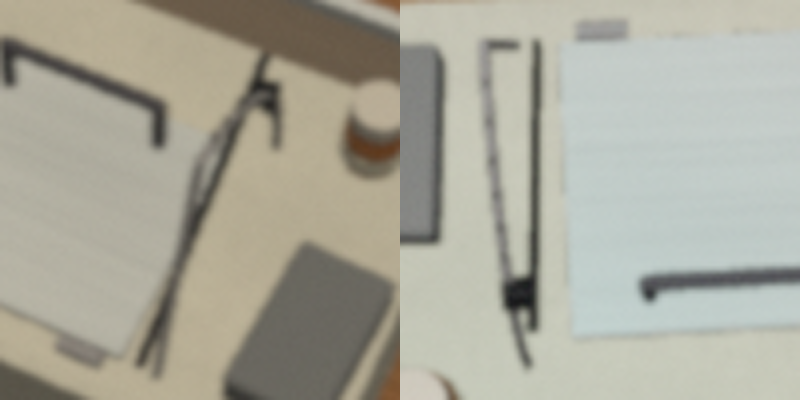

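servo_tool --pt "-0.05 -0.02 -0.02 8 -1" --pt "-0.1 -0.05 -0.06 16 -1" --pt "-0.1 -0.09 -0.1 24 -1" --pt "-0.1 -0.13 -0.14 32 -1" --pt "-0.1 -0.16 -0.18 40 -1" --pt "-0.1 -0.19 -0.22 48 -1" --pt "-0.1 -0.22 -0.26 56 -1" --pt "-0.1 -0.25 -0.3 64 -1"

```text
clock: 0.9
tcp_pos: [0.3191, 0.3333, 0.504]
orientation: [-0.165, 1.565, 0.162]
contact_force: [1.6, -0.7, 0.7]
grip_width: 0.0855
```

```bash
cat >> h.py <<'E'
yaw=.0365; C=np.array([.609,.054]); ex=np.array([np.cos(yaw),np.sin(yaw),0]); ey=np.array([-np.sin(yaw),np.cos(yaw),0])
def cab(x,y,z): return np.array([*C,0])+ex*x+ey*y+np.array([0,0,z])
def rel(gp):
    "shift in tool axes bringing grasp point to gp, and turn to bring tool z along cabinet x"
    o=get_obs(); M=R.from_rotvec(o["orientation"]).as_matrix(); g=o["tcp_pos"]+M[:,0]*.155
    t=np.degrees(np.arctan2(-(np.cross(M[:,2],ex))[2],M[:,2]@ex))
    print("t",round(o["clock"],2),"grasp",g.round(4),"F",o["contact_force"].round(1),"w",round(o["grip_width"],4),"toolx",M[:,0].round(3)); print("shift",(M.T@(gp-g)).round(4),"turn",t.round(1))
E
python3 - <<'E'
from h import *
p,e=tri("top",(213.3,202),"side",(291.3,168.75)); h=cab(.110,.072,.165)
print("tip",p.round(4),e.round(4),"len",np.linalg.norm(p-h),"ang",np.arctan2(p[2]-h[2],-(p-h)@ex), "y",(p-cab(0,0,0))@ey)
from scipy.optimize import least_squares as L
f=lambda t:np.r_[proj("top",h+.205*(-np.cos(t[0])*ex+[0,0,np.sin(t[0])]))-[213.3,202],proj("side",h+.205*(-np.cos(t[0])*ex+[0,0,np.sin(t[0])]))-[291.3,168.75]]
r=L(f,[.6]); print(r.x,r.fun)
rel(cab(-.152,-.0,.33))
E
```

```text
tip [0.5412 0.1241 0.2656] 0.0009 len 0.20205903122966207 ang 0.5213854027099373 y 0.07249523979893799
[0.53740034] [-0.14615481  0.2583016  -0.11280363 -1.36930357]
t 0.9 grasp [0.319  0.3331 0.349 ] F [ 1.6 -0.7  0.7] w 0.0855 toolx [-0.001 -0.002 -1.   ]
shift [ 0.0194 -0.307   0.0763] turn 9.8
```

servo_tool --pt "0.0 -0.05 0.01 5 -1" --pt "0.0 -0.1 0.025 9.8 -1" --pt "0.0 -0.15 0.04 9.8 -1" --pt "0.0 -0.2 0.05 9.8 -1" --pt "0.0 -0.25 0.063 9.8 -1" --pt "0.0 -0.29 0.072 9.8 -1" --pt "0.0 -0.307 0.0763 9.8 -1" --pt "0.0 -0.307 0.0763 9.8 -1"

```text
clock: 1.7
tcp_pos: [0.4578, 0.0456, 0.5044]
orientation: [-0.026, 1.571, 0.023]
contact_force: [-0.7, 1.0, 0.7]
grip_width: 0.0853
```

```bash
python3 - <<'E'
from h import *
rel(cab(-.152,-.0,.272))
a=snap("side","s1"); b=snap("top","t1")
A=cv2.resize(a[70:270,180:380],(400,400)); B=cv2.resize(b[120:320,160:360],(400,400))
cv2.imwrite("pics/z1.png",cv2.cvtColor(np.hstack([A,B]),cv2.COLOR_RGB2BGR))
E
```

```text
t 1.7 grasp [0.4577 0.0452 0.3494] F [-0.7  1.   0.7] w 0.0853 toolx [-0.    -0.002 -1.   ]
shift [ 0.0774  0.0034 -0.0005] turn -0.3
```

View pics/z1.png

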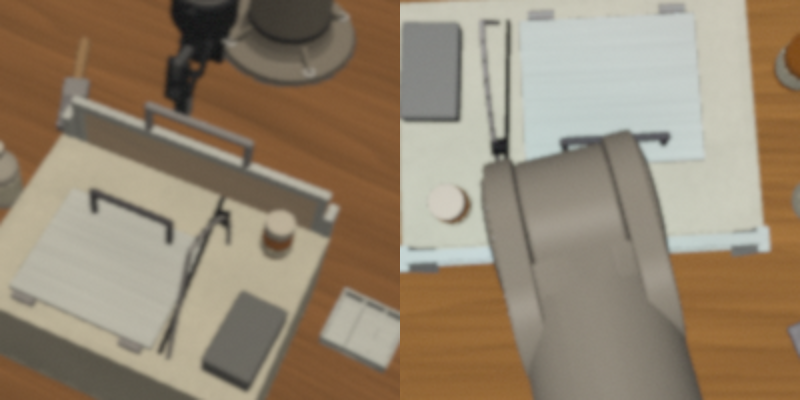

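The arm's hanging straight above the bar, and nothing looks disturbed. I'll go down and grip the bar.

servo_tool --pt "0.03 0.003 0 0 -1" --pt "0.055 0.003 0 0 -1" --pt "0.074 0.003 0 0 -1" --pt "0.074 0.003 0 0 -1" --pt "0.074 0.003 0 0 1" --pt "0.074 0.003 0 0 1" --pt "0.074 0.003 0 0 1" --pt "0.074 0.003 0 0 1" --force 30

```text
clock: 2.6
tcp_pos: [0.4569, 0.0521, 0.4308]
orientation: [-0.03, 1.571, 0.029]
contact_force: [0.5, 0.3, 0.1]
grip_width: 0.0282
```

```bash
python3 - <<'E'
from h import *
rel(cab(-.152,-.0,.207))
a=snap("side","s2"); A=cv2.resize(a[70:270,180:380],(600,600)); cv2.imwrite("pics/z2.png",cv2.cvtColor(A,cv2.COLOR_RGB2BGR))
E
```

```text
t 2.6 grasp [0.4569 0.052  0.2758] F [0.5 0.3 0.1] w 0.0282 toolx [-0.    -0.001 -1.   ]
shift [ 0.0688 -0.0035  0.0001] turn 0.0
```

View pics/z2.png

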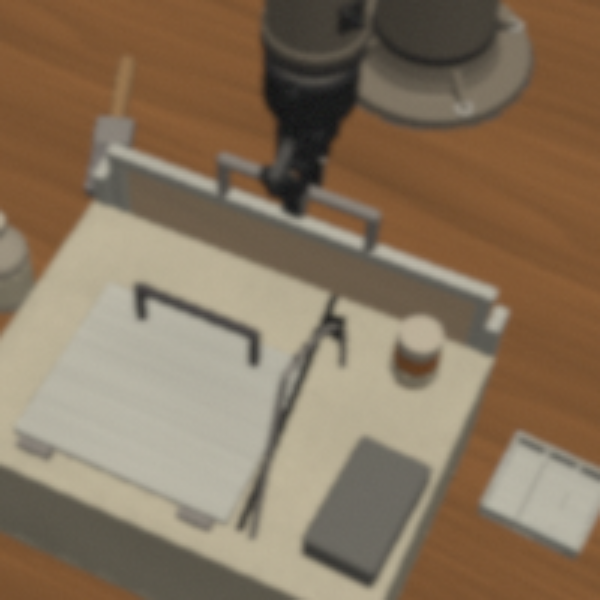

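The fingers straddle the bar at (290,185) and are still closing.

servo_tool --pt "0 0 0 0 1" --pt "0 0 0 0 1" --pt "0 0 0 0 1" --pt "0 0 0 0 1" --pt "0 0 0 0 1" --force 30

```text
clock: 3.15
tcp_pos: [0.4582, 0.0521, 0.4313]
orientation: [-0.03, 1.566, 0.028]
contact_force: [8.0, -0.6, -4.5]
grip_width: 0.0105
```

servo_tool --pt "0.01 0 0.001 0 1" --pt "0.02 0 0.001 0 1" --pt "0.03 0 0.001 0 1" --pt "0.04 0 0.001 0 1" --pt "0.048 0 0.001 0 1" --pt "0.055 0 0.001 0 1" --pt "0.055 0 0.001 0 1"

```text
clock: 3.85
tcp_pos: [0.4587, 0.0523, 0.3746]
orientation: [-0.031, 1.568, 0.027]
contact_force: [-0.6, 1.3, -9.7]
grip_width: 0.0109
```

servo_tool --pt "0.003 0 0 0 1" --pt "0.006 0 0 0 1" --pt "0.009 0 0 0 1" --pt "0.011 0 0 0 1" --pt "0.011 0 0 0 1"

```text
clock: 4.35
tcp_pos: [0.4588, 0.0522, 0.3642]
orientation: [-0.03, 1.569, 0.028]
contact_force: [-7.2, 0.5, 10.8]
grip_width: 0.0108
```

servo_tool --pt "0.003 0 0 0 1" --pt "0.005 0 0 0 1" --pt "0.005 0 0 0 1" --pt "0.005 0 0 0 1"

```text
clock: 4.75
tcp_pos: [0.4592, 0.0518, 0.3617]
orientation: [-0.027, 1.57, 0.03]
contact_force: [-17.3, -1.4, 38.0]
grip_width: 0.0109
```

```bash
python3 - <<'E'
from h import *
rel(cab(-.152,-.0,.207))
a=snap("side","s3"); A=cv2.resize(a[70:270,180:380],(600,600)); cv2.imwrite("pics/z3.png",cv2.cvtColor(A,cv2.COLOR_RGB2BGR))
E
```

```text
t 4.75 grasp [0.4593 0.052  0.2067] F [-17.3  -1.4  38. ] w 0.0109 toolx [ 0.001  0.002 -1.   ]
shift [-0.0003 -0.0035 -0.0023] turn -0.0
```

View pics/z3.png

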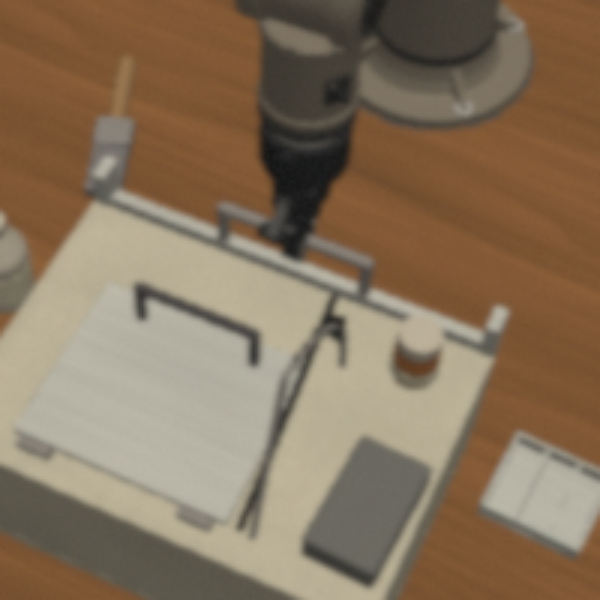

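The rail now sits level with the roof and the bar pushes back with 38 N, so the sash is on its stop. I'll release it and rise.

servo_tool --pt "0 0 0 0 -1" --pt "0 0 0 0 -1" --pt "0 0 0 0 -1" --pt "0 0 0 0 -1" --pt "0 0 0 0 -1" --pt "0 0 0 0 -1" --pt "0 0 0 0 -1" --pt "0 0 0 0 -1"

```text
clock: 5.6
tcp_pos: [0.4592, 0.0518, 0.3616]
orientation: [-0.027, 1.57, 0.03]
contact_force: [0.6, -0.2, 0.3]
grip_width: 0.0854
```

servo_tool --pt "-0.01 0 0 0 -1" --pt "-0.03 0 0 0 -1" --pt "-0.06 0 0 0 -1" --pt "-0.09 0 0 0 -1" --pt "-0.09 0 0 0 -1"

```text
clock: 6.1
tcp_pos: [0.4604, 0.0513, 0.4558]
orientation: [-0.025, 1.563, 0.032]
contact_force: [-0.5, 0.3, 0.6]
grip_width: 0.0855
```

```bash
python3 - <<'E'
from h import *
rel(cab(-.038,-.04,.213))
a=snap("side","s4"); d=cv2.absdiff(a,cv2.cvtColor(cv2.imread("pics/s3.png"),cv2.COLOR_BGR2RGB)).max(2)
print(d[70:270,180:380].max(), np.argwhere(d[150:270,200:380]>40).shape)
print((d[135:160,225:305]).max(0).tolist())
E
```

```text
t 6.1 grasp [0.4616 0.052  0.3008] F [-0.5  0.3  0.6] w 0.0855 toolx [ 0.008  0.005 -1.   ]
shift [ 0.0885 -0.0437  0.1087] turn -0.0
113 (56, 2)
[4, 3, 3, 3, 3, 2, 3, 3, 3, 3, 3, 4, 6, 3, 3, 2, 3, 2, 3, 3, 2, 3, 4, 2, 2, 3, 4, 3, 3, 4, 3, 5, 3, 4, 7, 5, 4, 3, 8, 18, 32, 49, 66, 72, 79, 75, 62, 73, 82, 85, 92, 101, 101, 97, 105, 107, 106, 106, 111, 104, 104, 100, 95, 74, 42, 16, 4, 3, 3, 3, 4, 3, 6, 2, 4, 4, 3, 4, 2, 4]
```

servo_tool --pt "0.0 -0.018 0.045 0 -1" --pt "0.0 -0.036 0.09 0 -1" --pt "0.0 -0.0437 0.1087 0 -1" --pt "0.03 -0.0437 0.1087 0 -1" --pt "0.06 -0.0437 0.1087 0 -1" --pt "0.087 -0.0437 0.1087 0 -1" --pt "0.087 -0.0437 0.1087 0 -1" --pt "0.087 -0.0437 0.1087 0 -1"

```text
clock: 6.95
tcp_pos: [0.5702, 0.0119, 0.3671]
orientation: [-0.026, 1.567, 0.031]
contact_force: [0.9, -0.5, 0.0]
grip_width: 0.0851
```

```bash
python3 - <<'E'
from h import *
rel(cab(-.038,-.04,.213))
a=snap("side","s5"); A=cv2.resize(a[70:270,180:380],(600,600)); cv2.imwrite("pics/z5.png",cv2.cvtColor(A,cv2.COLOR_RGB2BGR))
E
```

```text
t 6.95 grasp [0.5708 0.0124 0.2121] F [ 0.9 -0.5  0. ] w 0.0851 toolx [ 0.003  0.003 -1.   ]
shift [-0.0009  0.0002  0.0017] turn -0.0
```

View pics/z5.png

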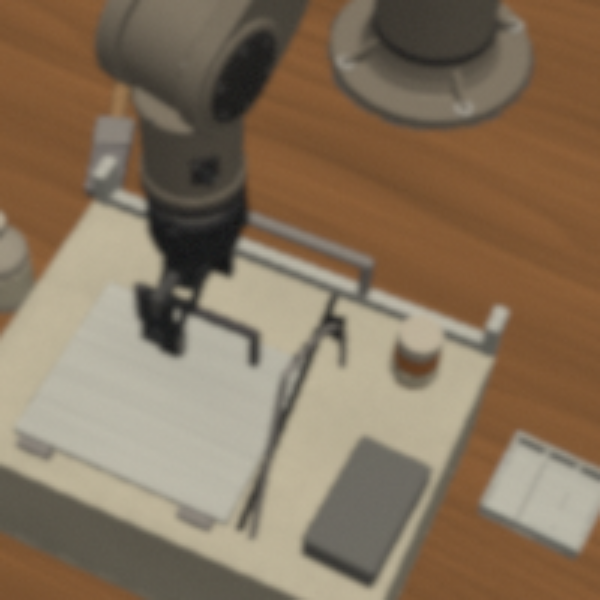

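The fingers straddle the handle: the far finger shows at (165,340), in front of the bar. Closing.

servo_tool --pt "0 0 0.001 0 1" --pt "0 0 0.001 0 1" --pt "0 0 0.001 0 1" --pt "0 0 0.001 0 1" --pt "0 0 0.001 0 1" --pt "0 0 0.001 0 1" --pt "0 0 0.001 0 1" --pt "0 0 0.001 0 1" --force 30

```text
clock: 7.8
tcp_pos: [0.5732, 0.0122, 0.3686]
orientation: [-0.026, 1.56, 0.031]
contact_force: [8.1, -0.1, -4.5]
grip_width: 0.0089
```

```bash
python3 - <<'E'
from h import *
rel(cab(-.038,-.04,.213))
M=R.from_rotvec(get_obs()["orientation"]).as_matrix(); r=np.hypot(.148,.048); a0=np.arctan2(.048,.148)
for t in np.r_[np.arange(.07,.53,.07),.53,.56]:
    d=r*(np.cos(a0)-np.cos(a0+t))*ex+np.array([0,0,r*(np.sin(a0+t)-np.sin(a0))]); print(t.round(2),(M.T@d).round(4))
E
```

```text
t 7.8 grasp [0.5749 0.0127 0.2136] F [ 8.1 -0.1 -4.5] w 0.0089 toolx [ 0.011  0.003 -1.   ]
shift [ 0.0006  0.0001 -0.0024] turn 0.0
0.07 [-0.0102  0.      0.0038]
0.14 [-0.0201  0.0001  0.0084]
0.21 [-0.0296  0.0001  0.0136]
0.28 [-0.0388  0.0001  0.0195]
0.35 [-0.0476  0.0001  0.026 ]
0.42 [-0.0558  0.0001  0.0331]
0.49 [-0.0636  0.0002  0.0407]
0.53 [-0.0677  0.0002  0.0453]
0.56 [-0.0707  0.0002  0.0489]
```

The handle is gripped: the width reads 2 mm less than on the 12 mm sash bar, which fits 10 mm. I'll lift along the arc.

servo_tool --pt "-0.005 0 0.0018 0 1" --pt "-0.0102 0 0.0038 0 1" --pt "-0.0152 0 0.006 0 1" --pt "-0.0201 0 0.0084 0 1" --pt "-0.0249 0 0.0109 0 1" --pt "-0.0296 0 0.0136 0 1" --pt "-0.0342 0 0.0165 0 1" --pt "-0.0388 0 0.0195 0 1"

```text
clock: 8.6
tcp_pos: [0.5919, 0.0129, 0.4078]
orientation: [-0.026, 1.562, 0.031]
contact_force: [-4.2, 1.4, -0.9]
grip_width: 0.0088
```

```bash
cat >> h.py <<'E'
def arc(target):
    o=get_obs(); M=R.from_rotvec(o["orientation"]).as_matrix(); g=o["tcp_pos"]+M[:,0]*.155; h=cab(.11,-.04,.165)
    a0=np.arctan2(.048,.148); th=np.arctan2(g[2]-h[2],-(g-h)@ex)-a0
    print("theta",th.round(3),"radius",np.hypot(g[2]-h[2],(g-h)@ex).round(4)); r=.1556
    for t in np.linspace(th,target,8):
        p=h-r*np.cos(a0+t)*ex+[0,0,r*np.sin(a0+t)]+ey*((g-h)@ey); print(t.round(3),(M.T@(p-g)).round(4))
E
python3 - <<'E'
from h import *
rel(cab(-.038,-.04,.213)); arc(.53)
E
```

```text
t 8.6 grasp [0.5933 0.0135 0.2528] F [-4.2  1.4 -0.9] w 0.0088 toolx [ 0.009  0.004 -1.   ]
shift [ 0.0396 -0.0002 -0.0212] turn 0.0
theta 0.29 radius 0.1545
0.29 [-0.0006  0.     -0.0009]
0.325 [-0.0049  0.      0.0023]
0.359 [-0.0091  0.      0.0056]
0.393 [-0.0132  0.      0.009 ]
0.427 [-0.0171  0.0001  0.0125]
0.462 [-0.021   0.0001  0.0162]
0.496 [-0.0247  0.0001  0.0201]
0.53 [-0.0283  0.0001  0.024 ]
```

servo_tool --pt "-0.0046 0 0.0026 0 1" --pt "-0.0089 0 0.0058 0 1" --pt "-0.0132 0 0.0092 0 1" --pt "-0.0171 0 0.0127 0 1" --pt "-0.021 0 0.0164 0 1" --pt "-0.0247 0 0.0203 0 1" --pt "-0.0283 0 0.0242 0 1" --pt "-0.0283 0 0.0242 0 1"

```text
clock: 9.4
tcp_pos: [0.616, 0.0138, 0.437]
orientation: [-0.026, 1.562, 0.032]
contact_force: [-5.8, 2.6, 2.3]
grip_width: 0.0086
```

```bash
python3 - <<'E'
from h import *
arc(.53); print(get_obs()["contact_force"])
a=snap("side","s6"); b=snap("top","t6"); A=cv2.resize(a[90:240,205:305],(400,600)); B=cv2.resize(b[110:260,170:270],(400,600)); cv2.imwrite("pics/z6.png",cv2.cvtColor(np.hstack([A,B]),cv2.COLOR_RGB2BGR))
E
```

```text
theta 0.535 radius 0.156
0.535 [ 0.0003 -0.      0.0003]
0.534 [ 0.0004 -0.      0.0002]
0.533 [ 0.0005 -0.      0.0001]
0.533 [ 0.0005 -0.      0.0001]
0.532 [ 0.0006 -0.     -0.    ]
0.531 [ 0.0007 -0.     -0.0001]
0.531 [ 0.0007 -0.     -0.0002]
0.53 [ 0.0008 -0.     -0.0003]
[-5.7908555   2.55896591  2.34682343]
```

View pics/z6.png

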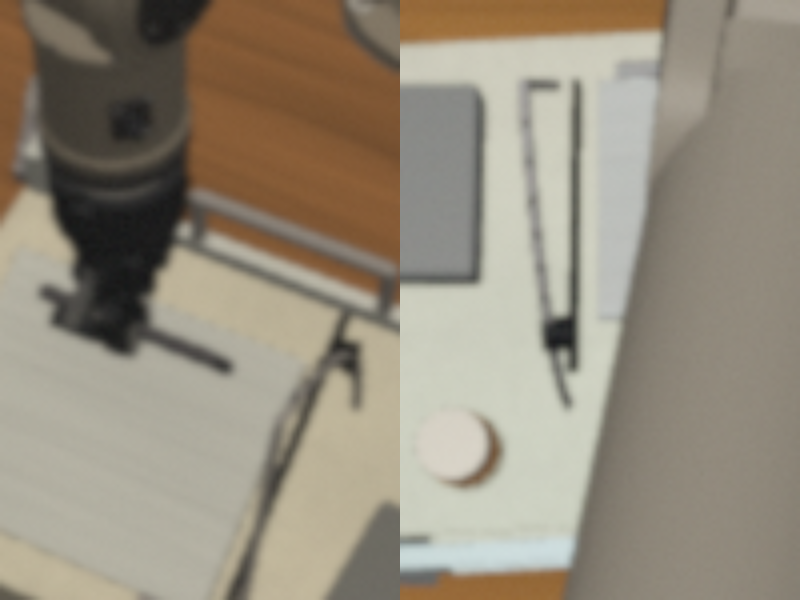

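The flap is up, with its free left corner at side (305,352) and top (600,318). The pointer tip is at side (345,315) and top (573,370). I'll triangulate both the same way and compare their angles.

```bash
python3 - <<'E'
from h import *
from scipy.optimize import least_squares as L
def both(pt,ps,h,l,z,name):
    P=lambda t:h+(-l*np.cos(t)+z*np.sin(t))*ex+np.array([0,0,l*np.sin(t)+z*np.cos(t)])
    p,e=tri("top",pt,"side",ps); q=p-h; print(name,p.round(4),e.round(4),"tri ang",(np.arctan2(q[2],-q@ex)-np.arctan2(z,l)).round(3),"len",np.linalg.norm(q).round(3))
    for n,m in(("top",pt),("side",ps)):
        r=L(lambda t:proj(n,P(t[0]))-m,[.5]); print("  ",n,r.x.round(3),r.fun.round(1))
both((213.25,202.5),(291.25,168.75),cab(.11,.072,.165),.205,0,"pointer")
both((220,189.5),(281.25,178),cab(.11,.06,.165),.170,.004,"flap")
arc(.53); print(get_obs()["clock"],np.abs(get_obs()["qvel"]).max())
E
```

```text
pointer [0.5404 0.124  0.2646] 0.0003 tri ang 0.515 len 0.202
   top [0.533] [-0.1  0. ]
   side [0.469] [ 0.7 -0.5]
flap [0.5686 0.1115 0.2523] 0.0006 tri ang 0.508 len 0.172
   top [0.494] [-0.5  0.1]
   side [0.531] [-0.3  0.8]
theta 0.531 radius 0.156
0.531 [ 0.0003 -0.      0.0003]
0.531 [ 0.0003 -0.      0.0003]
0.531 [ 0.0004 -0.      0.0002]
0.531 [ 0.0004 -0.      0.0002]
0.53 [ 0.0004 -0.      0.0002]
0.53 [ 0.0004 -0.      0.0002]
0.53 [ 0.0004 -0.      0.0002]
0.53 [ 0.0004 -0.      0.0002]
9.5 0.0049420220024796145
```

Flap and pointer triangulate to 0.508 and 0.515 rad, and the arm's own position gives 0.531 for the flap. The limit is 0.09, so I'll hold and then hand in.

servo_tool --pt "0 0 0 0 1" --pt "0 0 0 0 1" --pt "0 0 0 0 1" --pt "0 0 0 0 1" --pt "0 0 0 0 1" --pt "0 0 0 0 1" --force 30

```text
clock: 10.1
tcp_pos: [0.6156, 0.0138, 0.4367]
orientation: [-0.026, 1.563, 0.032]
contact_force: [-2.8, 1.4, -0.2]
grip_width: 0.0088
```

```bash
python3 - <<'E'
from h import *
arc(.53); o=get_obs(); print(o["clock"],np.abs(o["qvel"]).max(),o["contact_force"],o["grip_width"])
print(hand_in())
E
```

```text
theta 0.531 radius 0.1561
0.531 [ 0.0004 -0.      0.0003]
0.531 [ 0.0004 -0.      0.0003]
0.531 [ 0.0004 -0.      0.0003]
0.531 [ 0.0004 -0.      0.0003]
0.53 [ 0.0004 -0.      0.0002]
0.53 [ 0.0004 -0.      0.0002]
0.53 [ 0.0004 -0.      0.0002]
0.53 [ 0.0005 -0.      0.0002]
10.1 0.0011907526975691962 [-2.82660465  1.43624735 -0.16801884] 0.008779608065882382
the job is handed in; nothing more can be done
None
```

The sash is shut, and the gripper is holding the flap at the pointer's angle. I handed the job in at 10.1 s; no verdict came back.

- **Sash:** I gripped the bar and lowered it until it pushed back with about 38 N. The bar ended at about 207 mm, its height when fully shut. It did not move when I let go, and only then did I open the flap.
- **Flap:** I lifted it by the handle along its arc and held it at rest with a 30 N grip. The flap measured 0.508 rad by camera and 0.531 rad from the arm's position.
- **Pointer:** it measured 0.515 rad by camera, so the flap is within about 0.02 rad of it; the limit is 0.09. Single-camera estimates disagreed more (pointer 0.47–0.53, flap 0.49–0.53), but even those stay within the limit. The pointer tip did not shift in the pictures.
- **Bystanders:** I saw no sign of any being disturbed, but I did not measure their positions.

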